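Close a leak-test chamber: tighten four lid knobs in star order

TASK

Tighten the lid of the leak-test chamber by hand. In a first pass, in star order (after each knob the one diagonally opposite), turn every knob clockwise only until you feel it begin to squeeze the gasket; then in a second pass, again in star order, tighten each until the lid is down on the metal rim and the knob is firm. Do not cock the lid, do not overtighten, and leave the things around the chamber where they are.

Things in the scene. Friction and masses are not known exactly. Their poses are not given: they have to be found in the camera images.
- chamber: Grey square test chamber, 170 x 170 mm, 50 mm high to its rim, fixed to the worktop. Origin under its centre, z up, x and y along its sides; a small brass port sticks out 20 mm on its +x side.
- seat (a point): Centre of the chamber's rim plane, 50 mm above the worktop; the lid's underside lies in this plane when fully home.
- lid: Aluminium lid, held sideways by its guide, 170 x 170 x 12 mm, 0.8 kg, with a round sight glass. Origin at the centre of the plate's underside, z up. It floats on an orange spring gasket, at first about 2.4 mm above the rim; about 45 N in all brings it down, one knob alone sinks its own corner 0.13 mm per N. Tightening one knob changes the load on the others.
- knob_1: T-bar knob on the lid's +x +y corner (chamber's axes; 60 mm out along both). Black hub 36 mm across, 8 mm high, under a horizontal bar 76 mm long (its x), 12 mm thick (y), from 10 to 40 mm above the origin, which lies on the stud axis at the hub's underside, z up. Clockwise from above screws it down, 2.5 mm per rad; it stays where left. Diagonally opposite is knob_3.
- knob_2: Same kind of knob on the -x +y corner; opposite is knob_4. At the start each knob stands 0.2 to 2.5 mm clear of the lid (which one how much is not known).
- knob_3: Same kind of knob on the -x -y corner; opposite is knob_1. Feel of every knob while it turns: 0.02 N m free, then about 0.009 N m more for each N with which it presses on the lid. A push square on the bar 30 mm from the axis: under 1 N free, 3 N a light first squeeze (5 N at one corner alone cocks the lid), 13 N firm, over 23 N too tight. At rest friction hides most of it.
- knob_4: Same kind of knob on the +x -y corner; opposite is knob_2. From the start to a light squeeze a knob turns 0.2 to 1.4 rad, from light squeeze to firm another 0.3 to 1.2 rad; near firm the push rises by about 6 N in 0.1 rad.
- jar: White sample jar with screw cap, 52 mm across, 76 mm high, standing beside the chamber. Origin under its centre. Leave alone.
- block: Drilled pale metal block, 40 x 70 x 30 mm, beside the chamber. Origin under its centre. Leave alone.
- spool: Spool of white thread with green flanges, 68 mm across, 30 mm high, behind the chamber. Origin under its centre. Leave alone.

How it is judged (in metres and radians):
On the way, in this order (a step that is already met when the one before it is completed fails the run):
1. one diagonal pair of knobs squeezes the gasket lightly while the other pair is still clear (((z of each of knob_1, knob_3 in the frame of chamber below 0.0643 m and z of each of knob_2, knob_4 in the frame of chamber above 0.0645 m) or (z of each of knob_2, knob_4 in the frame of chamber below 0.0643 m and z of each of knob_1, knob_3 in the frame of chamber above 0.0645 m))), for 0.1 s.
2. all four knobs squeeze the gasket, the lid still not home (z of each of knob_1, knob_2, knob_3, knob_4 in the frame of chamber below 0.0643 m and z of lid in the frame of seat above 0.00025 m), for 0.1 s.
3. in the second pass one diagonal pair is tightened and brings the lid down before the other pair is tightened (((contact force between each of knob_1, knob_3 and lid above 15 N and contact force between each of knob_2, knob_4 and lid below 10 N) or (contact force between each of knob_2, knob_4 and lid above 15 N and contact force between each of knob_1, knob_3 and lid below 10 N)) and z of lid in the frame of seat below 0.0005 m), for 0.1 s.
At the end, for the whole second after the job is handed in: The lid lies level (within 0.006 rad) on the rim (within 0.3 mm) and every knob clamps it with more than 8 N (contact force between each of knob_1, knob_2, knob_3, knob_4 and lid above 8 N and z of lid in the frame of seat below 0.0003 m and angle between lid's own z axis and vertical below 0.006 rad); the robot touches nothing.
It fails at once if the lid is cocked by more than 0.016 rad (one knob pulled down far ahead of the others) (angle between lid's own z axis and vertical above 0.016 rad).
It fails at once if a knob is overtightened (over 90 N on the lid) (contact force between any of knob_1, knob_2, knob_3, knob_4 and lid above 90 N).
It fails at once if the robot presses on the lid with more than 15 N (contact force between any of the fingers, the arm and lid above 15 N).
It fails at once if a bystander is moved by more than 15 mm (distance of any of jar, block, spool from where it was at the start of the episode above 0.015 m).
It also fails if it takes over 72 s, if anything falls off the work surface, if the arm or the gripper's body presses on something with over 40 N, if the wrist force passes 120 N, or if a joint passes its speed limit or range.

ROBOT

A 6-joint arm with a two-finger parallel gripper is mounted at the origin on a cart in front of the work surface, level with it; the furniture and walls round the work are solid. World frame = base frame: x ahead of the robot, y to its left, z up, the work surface at z = 0. Lengths are in mm, angles in degrees, forces in N, time in s.
With the tool pointing down it reaches from about 350 to 875 mm from the base axis. Payload 4.2 kg.
Tool frame: the origin (TCP) lies between the finger pads; the fingertips stand 14 mm ahead of it and the grasp point (between the pads) lies 5 mm behind it; z points along the fingers, x is the direction in which the jaws open and shut, and the axes are right-handed (so a half turn about z gives the same grasp; the last joint's range is limited). The gripper opens to 85 mm and grips with 20 to 120 N. Pads are 22 mm wide; open, the fingers measure 114 mm over their backs; the gripper's body (76 mm by 85 mm) begins 54 mm behind the grasp point. The pads swing forward as they close: fully open they stand 13 mm farther back than shut.
Start: joints at [91.822, 22.042, 0.453, 0, -68.411, -14.817], TCP at [140.507, 608.98, 245.312] pointing down, gripper open.
Joint ranges: [-179.83, 179.83], [-69.29, 118.12], [-61.27, 80.66], [-181.25, 117.63], [-171.15, -9.14], [-177.46, 177.46]. Speed limits (degrees/s): [159.86, 159.86, 180, 180, 180, 180].

INTERFACE

Orientations are given as [roll, pitch, yaw] about the fixed x, y, z axes, in that order (R = Rz(yaw) Ry(pitch) Rx(roll)).
In Python, from cell import arm, move_gripper, capture, calibration, order gives the robot as it stands. Calls block until the motion is done:
- arm.move_to(position, orientation): joint-space move of the TCP to a pose.
- arm.move_linear(position, feed=150, orientation=None, max_force=None): straight line of the TCP; orientation=None keeps the orientation; feed is the mean speed in mm/s. With max_force (N) it stops when the force on the tool has changed by that much, and returns True; else False.
- arm.move_j(angles): joint-space move.
- move_gripper(opening, newtons=None): finger opening in mm; newtons is the grip in N (None keeps the last); returns when the fingers have stopped.
- arm.dwell(seconds).
- arm.solve_ik(position, orientation): joint angles nearest the present ones, or None.
- capture(name): name is "side" or "top"; returns the picture (420x560x3 uint8, red, green, blue); there is no depth.
- calibration(name): a dict with "fx", "fy", "cx", "cy" (pixels), "view" (4x4, takes a point from world to camera coordinates). Camera axes: x right, y up, looking along -z (the intrinsics and any distortion apply to the point x, -y, -z); pixel columns grow to the right and rows downward; lengths in mm; the calibration is good to about 2 mm. A picture is of the moment at which its call begins. calibration takes no time and is no camera call.
A pose or a line that the arm cannot do raises arm.PlanningError and nothing moves.
- order.close_job(): hands the job in, once; it reports no verdict.
Readings, each from a call of its own:
- arm.current_time(): time.
- arm.current_joints(): joint angles.
- arm.current_joint_vel(): joint speeds.
- arm.current_joint_torque(): joint torques, N m.
- arm.current_ee_pos(): TCP position.
- arm.current_tcp_rot(): TCP orientation.
- arm.current_contact_force(): force on the tool from outside, world axes, zero at the start.
- arm.current_wrist_torque(): the same for the moment, N m.
- arm.current_opening(): finger opening in mm.
Only numpy, scipy, OpenCV 4.12 (cv2) and the standard library are available. Lean on these libraries where they do the work, as an engineer would, in place of code of your own. Each camera call takes 0.05 s, during which the arm holds its last target. There are 200 camera calls.

## Working session

There is one attempt and no reset: what is moved stays moved. The work goes in short steps, each a Python script; the robot and the scene stay as the last script left them, time stands still between calls to the robot, and variables do not carry over. Pictures are saved under pics/ and viewed, about 8 in all and at most 12, crops included, and the job is handed in when it is done.

```bash
ls; mkdir -p pics; python3 - <<'E'
from cell import arm,capture,calibration
import cv2,numpy as np
for n in("top","side"):
    cv2.imwrite(f"pics/{n}0.png",capture(n)[:,:,::-1])
    c=calibration(n);print(n,{k:(np.round(v,3).tolist()) for k,v in c.items()})
print(arm.current_time(),arm.current_tcp_rot(),arm.current_contact_force(),arm.current_opening())
E
```

```text
pics
top {'fx': 544.747, 'fy': 544.747, 'cx': 281.441, 'cy': 214.793, 'view': [[-0.023, -1.0, 0.021, 247.237], [0.99, -0.02, 0.141, -569.934], [-0.141, 0.024, 0.99, -1101.529], [0.0, 0.0, 0.0, 1.0]]}
side {'fx': 541.674, 'fy': 541.674, 'cx': 281.351, 'cy': 201.235, 'view': [[0.93, -0.368, -0.025, -451.332], [0.167, 0.362, 0.917, -255.8], [-0.328, -0.857, 0.398, -519.073], [0.0, 0.0, 0.0, 1.0]]}
0.1 [-1.79992917e+02 -1.14227323e-01 -1.03004753e+02] [-0.0983184   0.171137    0.15284408] 85.31997212538172
```

View pics/top0.png

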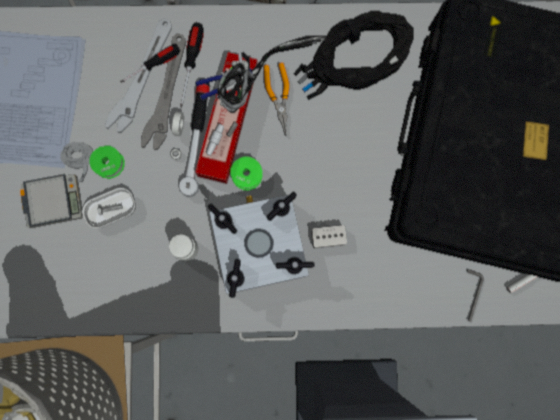

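View pics/side0.png

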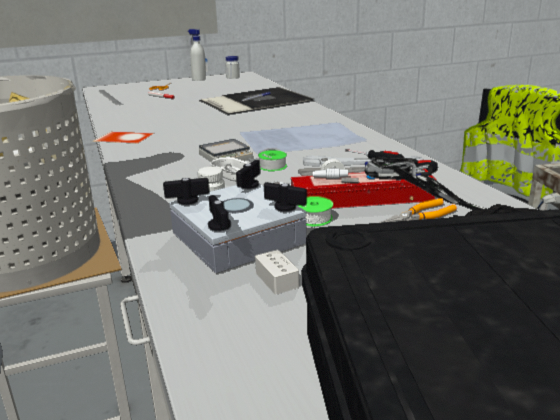

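The top view shows the chamber with its brass port at (249,198), so chamber +x points up the image. Knob 1 is at about (222,217), knob 2 at (235,277), knob 3 at (294,265) and knob 4 at (281,207). The jar is at (181,246), the block at (328,235) and the spool at (246,172). The side view agrees.

```bash
cat > vis.py <<'E'
import cv2,numpy as np
from cell import calibration
def ray(n,px,z):
    c=calibration(n);V=np.array(c["view"]);R,t=V[:3,:3],V[:3,3]
    d=R.T@np.array([(px[0]-c["cx"])/c["fx"],-(px[1]-c["cy"])/c["fy"],-1]);o=-R.T@t
    return o+d*(z-o[2])/d[2]
def proj(n,P):
    c=calibration(n);V=np.array(c["view"]);q=V[:3,:3]@P+V[:3,3]
    return np.array([c["cx"]-c["fx"]*q[0]/q[2],c["cy"]+c["fy"]*q[1]/q[2]])
def knobs(im):
    """top picture (BGR) -> list of (centre px, direction end px, area)"""
    g=im.max(2);m=((g<75)*255).astype(np.uint8);out=[]
    m[:195]=0;m[300:]=0;m[:,:205]=0;m[:,318:]=0
    n,lab,st,ce=cv2.connectedComponentsWithStats(m)
    for i in range(1,n):
        if st[i,4]<80: continue
        ys,xs=np.where(lab==i);w=(75-g[ys,xs]).astype(float)
        pts=np.c_[xs,ys].astype(float);mu,ev=cv2.PCACompute(pts,None)[:2]
        s=(pts-mu)@ev[0];out.append((mu[0],ev[0],s.min(),s.max(),st[i,4]))
    return out,m
E
python3 - <<'E'
from vis import *
im=cv2.imread("pics/top0.png");ks,m=knobs(im)
C=[]
for mu,e,a,b,A in ks:
    P=ray("top",mu,90);E1=ray("top",mu+e*a,106);E2=ray("top",mu+e*b,106);d=E2-E1
    M=(E1+E2)/2
    print(A,mu.round(1),"c90",P[:2].round(1),"barmid",M[:2].round(1),"len",np.hypot(*d[:2]).round(1),"ang",np.degrees(np.arctan2(d[1],d[0])).round(1));C.append(P)
C=np.array(C);print("centre",C.mean(0),np.linalg.norm(C[:,None,:2]-C[None,:,:2],axis=2).round(1))
v=np.hstack([cv2.resize(im[185:305,195:345],None,fx=4,fy=4,interpolation=cv2.INTER_CUBIC)[:, :600]])
cv2.imwrite("pics/crop.png",v)
E
```

```text
317 [280.3 207. ] c90 [583.4 238.1] barmid [582.2 237. ] len 71.6 ang -49.3
332 [221.6 217.9] c90 [563.8 355.3] barmid [561.7 354.1] len 77.0 ang -137.6
326 [294.2 264.6] c90 [468.1 213.3] barmid [467.3 213.5] len 71.9 ang -90.9
349 [234.6 277.8] c90 [444.9 330.7] barmid [445.7 329.5] len 73.7 ang 170.6
149 [210.5 272.8] c90 [455.8 377.9] barmid [455.7 376.6] len 41.9 ang -144.6
centre [503.17764161 303.07391727  90.        ] [[  0.  118.9 118.  166.7 189.3]
 [118.9   0.  171.3 121.5 110.4]
 [118.  171.3   0.  119.7 165. ]
 [166.7 121.5 119.7   0.   48.4]
 [189.3 110.4 165.   48.4   0. ]]
```

View pics/crop.png

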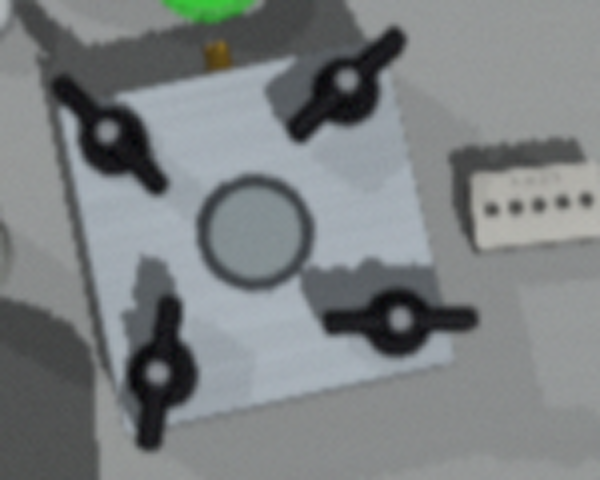

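Knob centres (about 120 mm apart on the sides, 169 mm across the diagonals) and bar lengths (about 74 mm) match the given sizes. I'll straddle a bar loosely and push it round with one pad edge at about 30 mm radius, stopping on force.

```bash
echo '{"1":42.4,"2":170.6,"3":-90.9,"4":-49.3}' > bars.json
cat > turn.py <<'E'
import json,numpy as np
from cell import arm,move_gripper
C={1:(562.4,354.8),2:(444.6,331.7),3:(467.7,213.9),4:(585.5,237.0)}
O,TOE,RT=30.,np.radians(8),17.     # opening, toe-in, TCP radius
U=lambda a:np.array([np.cos(a),np.sin(a)])
EN=O/2*np.cos(TOE)-11*np.sin(TOE)  # n offset of the leading pad edge from TCP
def pose(k,a,gap,flip,z):
    """TCP beside bar end at angle a, leading pad edge gap mm off its face"""
    p=np.array(C[k])+RT*U(a)+(6+gap-EN)*U(a+np.pi/2)
    yaw=(np.degrees(a+np.pi/2-TOE)+180*flip+180)%360-180
    return [*p,z],[180,0,yaw]
def bar_angle(k,flip):
    p=np.array(arm.current_ee_pos())[:2]-C[k];x=np.radians(arm.current_tcp_rot()[2]-180*flip)
    e=p+O/2*U(x)+11*U(x-np.pi/2)
    r=np.hypot(*e);return np.arctan2(e[1],e[0])-np.arcsin(6/r),r
def turn(k,target,maxrot,w=0.35,seg=0.7,z=90.,lift=True):
    bars=json.load(open("bars.json"));j=np.array(arm.current_joints());best=None
    for h in(0,1):
        for flip in(0,1):
            a=np.radians(bars[str(k)])+h*np.pi
            s,e=arm.solve_ik(*pose(k,a,6,flip,140)),arm.solve_ik(*pose(k,a-maxrot-.2,0,flip,z-3))
            if s is None or e is None: continue
            s,e=np.array(s),np.array(e)
            if abs(e-s).max()>130: continue
            c=abs(s-j).max()
            if best is None or c<best[0]: best=(c,a,flip)
    _,a,flip=best
    arm.move_to(*pose(k,a,6,flip,140))
    p,o=pose(k,a,6,flip,z);arm.move_linear(p,feed=120)
    f0=np.array(arm.current_contact_force());rot=0;hit=False;res=0
    arm.move_linear(pose(k,a,2,flip,z)[0],feed=20)
    while rot<maxrot-1e-6 and not hit:
        d=min(seg,maxrot-rot)
        thr=target-res
        if thr<.4: break
        p,o=pose(k,a-rot-d,0,flip,z-2.5*(rot+d))
        hit=arm.move_linear(p,feed=w*np.hypot(RT,6-EN),orientation=o,max_force=thr)
        rot+=d;F=np.array(arm.current_contact_force())-f0;res=np.linalg.norm(F[:2])
        b,r=bar_angle(k,flip)
        print(f"k{k} hit={hit} turned={a-b:.3f} r={r:.1f} F={F.round(2)} t={arm.current_time():.1f}",flush=True)
    bars[str(k)]=float(np.degrees(b));json.dump(bars,open("bars.json","w"))
    q=np.array(arm.current_ee_pos());back=5*U(b+np.pi/2)
    arm.move_linear([q[0]+back[0],q[1]+back[1],q[2]],feed=60)
    arm.move_linear([q[0]+back[0],q[1]+back[1],140],feed=150)
    return hit
E
python3 - <<'E'
from turn import *
move_gripper(O)
print(turn(1,2.5,1.4),arm.current_time(),arm.current_opening())
E
```

```text
k1 hit=False turned=6.984 r=30.6 F=[ 0.96 -0.47 -1.13] t=5.8
k1 hit=True turned=7.148 r=30.7 F=[-0.86 -0.9  -0.96] t=6.6
True 7.3583 30.13361584303401
```

```bash
python3 - <<'E'
from cell import *
import cv2,numpy as np
F=[]
for i in range(12):
    arm.dwell(0.02);F.append(arm.current_contact_force())
F=np.array(F);print(F.mean(0).round(2),F.std(0).round(2))
im=capture("top")[:,:,::-1]
cv2.imwrite("pics/t1.png",cv2.resize(im[185:305,195:345],None,fx=4,fy=4,interpolation=cv2.INTER_CUBIC))
E
```

```text
[-0.08  0.07 -0.08] [0.45 0.45 0.66]
```

View pics/t1.png

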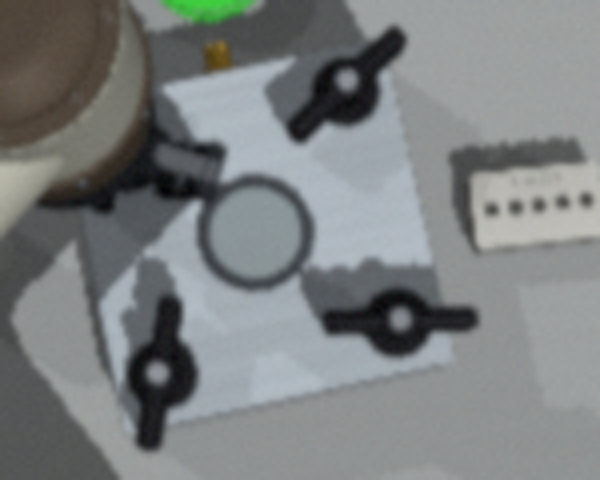

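The picture shows knob 1's bar turned; the others haven't moved. Force noise is about 0.5 N per axis, so carrying a residual over between segments is unreliable and that stop may be false. I'll start each segment from a clear gap, use the full threshold, and average the readings.

```bash
python3 - <<'E'
s=open("turn.py").read()
i=s.index("    f0=np.array(arm");j=s.index("    bars[str(k)]=float")
s=s[:i]+'''    rot=0;hit=False
    while rot<maxrot-1e-6 and not hit:
        arm.move_linear(pose(k,a-rot,2.5,flip,z-2.5*rot)[0],feed=30);f0=meanF()
        rot=min(rot+seg,maxrot)
        p,o=pose(k,a-rot,0,flip,z-2.5*rot)
        hit=arm.move_linear(p,feed=w*np.hypot(RT,6-EN),orientation=o,max_force=target)
        F=meanF()-f0;b,r=bar_angle(k,flip);b=a-(a-b)%(2*np.pi) if (a-b)%(2*np.pi)<5 else b
        n=U(b+np.pi/2)
        print(f"k{k} hit={hit} turned={a-b:.3f} r={r:.1f} Fn={F[:2]@n:.2f} Ft={F[:2]@U(b):.2f} Fz={F[2]:.2f} t={arm.current_time():.1f}",flush=True)
'''+s[j:]
s=s.replace("def turn",'''def meanF(n=8):
    F=[]
    for _ in range(n): arm.dwell(.01);F.append(arm.current_contact_force())
    return np.mean(F,0)
def turn''')
open("turn.py","w").write(s)
E
python3 - <<'E'
from turn import *
turn(1,2.8,0.9,seg=0.9);print(arm.current_time())
E
```

```text
k1 hit=True turned=0.237 r=30.3 Fn=0.26 Ft=0.01 Fz=0.12 t=10.2
10.9417
```

```bash
python3 - <<'E'
from turn import *
turn(1,3.0,0.5,seg=0.9);print(arm.current_time())
turn(3,2.9,1.5,seg=0.9,w=.45);print(arm.current_time())
E
```

```text
k1 hit=True turned=0.094 r=31.0 Fn=0.09 Ft=0.01 Fz=-0.04 t=13.1
13.8083
k3 hit=False turned=0.900 r=30.5 Fn=0.66 Ft=-0.62 Fz=0.07 t=17.9
k3 hit=True turned=1.218 r=31.3 Fn=-0.32 Ft=0.07 Fz=-0.21 t=19.3
20.0917
```

```bash
python3 - <<'E'
from turn import *
turn(3,3.1,0.5,seg=0.9,w=.45);print(arm.current_time())
turn(4,3.0,1.5,seg=0.9,w=.5);print(arm.current_time())
E
```

```text
k3 hit=True turned=0.111 r=31.3 Fn=-0.36 Ft=-0.06 Fz=-0.36 t=22.0
22.7583
k4 hit=False turned=0.898 r=30.6 Fn=0.58 Ft=-0.45 Fz=-0.49 t=27.8
k4 hit=True turned=1.441 r=29.7 Fn=-0.30 Ft=0.11 Fz=-0.35 t=29.4
30.1583
```

```bash
python3 - <<'E'
from turn import *
turn(2,3.0,1.5,seg=0.9,w=.5);print(arm.current_time())
E
```

```text
k2 hit=False turned=0.897 r=30.6 Fn=0.81 Ft=-0.27 Fz=-0.81 t=34.8
k2 hit=True turned=1.064 r=29.9 Fn=0.23 Ft=-0.25 Fz=-0.45 t=36.0
36.7417
```

```bash
python3 - <<'E'
from turn import *
turn(2,3.2,0.4,seg=0.9,w=.45);print(arm.current_time())
turn(1,12,1.3,seg=1.3,w=.4);print(arm.current_time())
E
```

```text
k2 hit=True turned=0.056 r=30.2 Fn=-0.03 Ft=0.28 Fz=-0.29 t=38.6
39.3
k1 hit=False turned=1.188 r=28.6 Fn=8.36 Ft=-4.01 Fz=5.00 t=44.6
45.4417
```

```bash
python3 - <<'E'
from turn import *
turn(3,12.5,1.5,seg=0.75,w=.45);print(arm.current_time())
E
```

```text
k3 hit=False turned=0.676 r=30.7 Fn=4.75 Ft=-2.75 Fz=2.99 t=50.2
k3 hit=True turned=1.037 r=30.7 Fn=-1.25 Ft=1.06 Fz=-0.03 t=51.8
52.55
```

```bash
python3 - <<'E'
from turn import *
turn(4,12.5,1.4,seg=0.7,w=.5);print(arm.current_time())
E
```

```text
k4 hit=False turned=0.644 r=30.4 Fn=5.48 Ft=-2.69 Fz=2.59 t=56.3
k4 hit=False turned=1.251 r=31.4 Fn=8.75 Ft=-3.13 Fz=-0.40 t=58.4
59.25
```

```bash
python3 - <<'E'
from turn import *
turn(2,12.5,1.5,seg=0.75,w=.55);print(arm.current_time())
E
```

```text
k2 hit=False turned=0.745 r=30.4 Fn=1.91 Ft=-1.33 Fz=-0.16 t=63.7
k2 hit=False turned=1.450 r=31.1 Fn=5.15 Ft=-2.71 Fz=3.25 t=65.8
66.5167
```

Knob 2's rest push of 5 N implies a clamp of about 15 N, which is enough but soft. There's time for one short top-up if the arm can do it from where it is. Then I'll hand in.

```bash
python3 - <<'E'
from turn import *
from cell import order
a0=json.load(open("bars.json"))["2"];j=np.array(arm.current_joints());c=[]
for h in(0,1):
    for f in(0,1):
        a=np.radians(a0)+h*np.pi
        s,e=arm.solve_ik(*pose(2,a,6,f,140)),arm.solve_ik(*pose(2,a-.38,0,f,84))
        c.append(999 if s is None or e is None or abs(np.array(e)-s).max()>130 else abs(np.array(s)-j).max())
print(np.round(c))
if min(c)<25: turn(2,12,0.18,seg=0.3,w=.6,z=87)
print(arm.current_time());order.close_job();print(arm.current_time())
E
```

```text
[  3. 183. 181.   4.]
k2 hit=True turned=-0.014 r=31.3 Fn=1.78 Ft=0.35 Fz=0.92 t=68.1
68.8833
the job is handed in; nothing more can be done
the job is handed in; nothing more can be done
```

I tightened all four knobs in star order, two passes in the order 1, 3, 4, 2, and handed the job in at 68.9 s of the 72 s allowed. I got no verdict, and I took no picture after the second pass. That the lid is level and down on the rim is inferred from the pushes and knob turns alone.

- **First pass:** each knob was pushed at about 30 mm from its axis until a 2.8–3.2 N stop. Knob 1's first stop at 2.5 N looked like sensor noise. I pushed knobs 1, 3 and 2 again, and they moved only another 0.06–0.11 rad. Knob 4 was not rechecked.
- **Second pass:** the aim was a push of 12–12.5 N.
  - **Knob 1:** it reached the end of its planned turn without tripping the stop, holding about 9 N at rest.
  - **Knob 3:** it tripped at 12.5 N.
  - **Knob 4:** it also ended its turn without tripping, holding about 9 N at rest.
  - **Knob 2:** it held only about 5.8 N at first. In a short top-up it then tripped the 12 N stop without turning further.

From those pushes I estimate at least 25 N of clamp on knobs 1 and 4, and about 40 N on knobs 3 and 2. All are above the 8 N needed and well below the 90 N limit.

The resting readings on knobs 1 and 4 were lower than the aim, and the force readings carry about 0.5 N of noise on each axis. The arm was lifted clear of everything before hand-in. Nothing around the chamber was reached for.

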